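# Draw the rolling pin out of the half-open tote

### The arm

A 6-joint arm with a two-finger parallel gripper is mounted at the origin on the work surface. World frame = base frame: x ahead of the robot, y to its left, z up, the work surface at z = 0. Lengths are in m, angles in rad, forces in N, time in s.
With the tool pointing down it reaches from about 0.225 to 0.875 m from the base axis. Payload 3.4 kg.
Tool frame: the origin (TCP) lies where the fingers leave the gripper's body, on its centre line; the fingertips stand 73 mm ahead of it and the grasp point (between the pads) lies 54 mm ahead of it (manip.grip_point_offset is the distance from the TCP to the grasp point, in m); z points along the fingers, y is the line along which they close (so a half turn about z gives the same grasp; the last joint's range is limited). The gripper opens to 85 mm and grips with 20 to 120 N. Pads are 22 mm wide; open, the fingers measure 114 mm over their backs; the gripper's body (76 mm by 85 mm) begins 54 mm behind the grasp point. The pads swing forward as they close: fully open they stand 13 mm farther back than shut.
Start: joints at [1.225, 0.276, 1.505, -0, 1.361, -0.121], TCP at [0.128, 0.561, 0.304] pointing down, gripper open.
Joint ranges: [-2.89, 2.89], [-0.75, 2.08], [0.22, 2.7], [-1.18, 4.32], [0.11, 2.71], [-2.7, 2.7]. Speed limits (rad/s): [2.57, 2.57, 3.14, 3.14, 3.14, 3.14].

### API

Orientations are given as a unit quaternion [w, x, y, z].
In Python, from rig import sensors, cams, manip, spotter gives the robot as it stands.
- The arm moves only by the tool drive_tool, never from a script. Its argument "targets" is a list of rows, each a list of 4 numbers: the shift along the world's x, y, z in m, then the turn about the world's z in degrees. In form: [[dx, dy, dz, spin], ...]. A call has exactly 5 rows; each row shifts and turns the commanded pose from where the row before left it; what a row does not reach is not made up. A row lasts 1/8 s, in which the tool goes at most 62.5 mm and 10.7 degrees, less where a joint would pass 70% of its speed; a pose out of reach is approached as far as the arm can. A call is refused whole if a number of a shift passes 0.0625 or a number of a turn 10.7, either way. A call with a gripper value outside its range is refused whole. "jaw" is the finger opening in m, from 0 to 0.0854, set as the call begins (left out, the last holds). The fingers move at their own pace and stop on an object; "force" is the grip in N (left out, the last holds). Time passes only in rows, so rows that do not move let the fingers close, or fill a call up. It gives the time, the measured TCP pose, the force and the opening at its end, in the units of the state.
- sensors.get_state(): the state, without advancing time (a new reading comes with each control period).
- cams.get_image(name): name is "scene" or "side" or "wrist"; returns a dict with "color" (420x560x3 uint8, red, green, blue), "intrinsics" (3x3 intrinsics, pixels), "R" (3x3) and "t" (3): a world point X has camera coordinates R X + t. Camera axes: x right, y down, z forward; pixel columns grow to the right and rows downward; lengths in m; the calibration is good to about 2 mm. A picture is of the moment at which its call begins. There is no depth.
- manip.sign_off(): hands the job in, once; it reports no verdict.
Trained networks look in the newest picture that a camera, given by its name, has taken for a name from the list of things; names that differ only in an ending like _2 or _b are one class to them, and where a whole thing is asked for, a point or a joint stands for the part that bears it (a point fixed in the world has none). Each returns a list of dicts, best first, with "score" (0 to 1); they miss things now and then, are a little off and sometimes report something else, mostly with a low value. They report only what shows in the picture. A call takes as long as a camera call. They do not tell look-alikes from the thing itself.
- spotter.find_in(query, camera): "point" ([x, y, z] in m, in world coordinates, good to about 4 mm: the middle of the surface that is visible of it).
- spotter.landmark_of(query, camera): "point" ([x, y, z] in m, in world coordinates, good to about 4 mm: a listed point, or the origin of a listed thing).
The state is a dict: "clock": time; "qpos": joint angles; "qd": joint speeds; "effort": joint torques, N m; "position": TCP position; "ee_rot": TCP orientation; "contact_force": force on the tool from outside, world axes, zero at the start; "moment": the same for the moment, N m; "width": finger opening in m.
Only numpy, scipy, OpenCV 4.12 (cv2) and the standard library are available. Lean on these libraries where they do the work, as an engineer would, in place of code of your own. Each camera call takes 0.05 s, during which the arm holds its last target. There are 200 camera calls.

### The job

The rolling pin in the blue tote is longer than the open half of the lid: grip it through the opening, tilt its free end up, draw it out slantwise from under the shut half, and hold it up clear of the tote, both its ends at least 5 cm above the rim. Leave the shut half shut with the bowls and mug standing on it, and do not shove the ramekin about. Finish while still holding the pin up, steady: do not put it down or let go.

Things in the scene. Friction and masses are not known exactly. Their poses are not given: they have to be found in the camera images.
- tote: Fixed blue tote, 540 long (its y) x 340 wide (its x) x 150 high, walls and floor 5 thick, 12 wide outer flange under the rim. Origin: centre of its underside. Lid split across the middle into two grey leaves hinged on the short ends: the -y leaf is shut; the +y leaf is folded back, sloping from the +y rim down to the table, 235 beyond that end. So the +y half is open from above.
- opening (a point): Centre of the open half's mouth at rim height, 150 above the table; the mouth is 265 (along y) x 330.
- leaf (a joint): Hinge angle (rad) of the shut leaf: 0 shut, grows as its free edge lifts (hinge on the tote's -y end). Held down only by its own weight (0.45 kg) and the crockery on it. It lies on the rim, 8 thick: underside 150, top 158 above the table.
- leaf_edge (a point): Middle of the shut leaf's free edge, at its underside (150 above the table), on the tote's mid line: the near edge of the opening. The leaf covers the tote from here to the -y end.
- pin: Rolling pin, 450 long, 0.24 to 0.41 kg, loose on the tote's floor (axis 27 above the table; it can roll): pale wood barrel 44 dia x 270, a red handle 26 dia x 90 at each end. Origin: on the axis at mid length, the centre of mass; its y axis runs along it into the open half, within 0.1 rad of the tote's y. About half lies hidden under the shut leaf.
- pin_end_open (a point): Tip of the pin's handle in the open half: on the axis, 225 from the origin towards +y.
- pin_end_hidden (a point): Tip of the pin's other handle, at the start under the shut leaf: on the axis, 225 from the origin towards -y.
- bowls: Nested stack of four white and blue bowls, 136 in diameter, 92 high, 1 kg, standing on the shut leaf; leave it there. Origin: centre of its underside.
- mug: Yellow mug, 80 in diameter, 92 high, standing on the shut leaf; leave it there. Origin: centre of its underside.
- ramekin: Small white ramekin, 64 in diameter, 42 high, standing on the floor of the tote's open half by the -x side wall; leave it there. Origin: centre of its underside.
Things that resemble listed ones, but are neither listed nor needed, are in the scene too. What is meant by the mug is not green, and is the smaller of those in its own colour.

How it is judged:
On the way:
1. the pin is gripped and slants through the opening: its free end above the rim, its other end still below it inside the tote (contact force between pin and the fingers above 1 N and z of pin_end_open in the frame of tote above 0.17 m and z of pin_end_hidden in the frame of tote below 0.14 m and angle between pin's own y axis and vertical below 1.4 rad), for 0.1 s.
At the end, for the whole second after the job is handed in: Pin at rest in the fingers alone, clear of tote, lid and crockery, both tips 200 mm or more above the table (50 mm above the rim); shut leaf down (under 0.03 rad), bowls and mug upright within 30 mm of their starts, ramekin within 50 mm of its start (height (world z) of each of pin_end_open, pin_end_hidden above 0.2 m and contact force between pin and the fingers above 1 N and contact force between pin and tote below 0.1 N and contact force between pin and bowls below 0.1 N and contact force between pin and mug below 0.1 N and linear speed of pin below 0.03 m/s and angular speed of pin below 0.15 rad/s and value of joint leaf below 0.03 rad and distance of each of bowls, mug from where it was at the start of the episode below 0.03 m and angle between each of bowls, mug's own z axis and vertical below 0.15 rad and distance of ramekin from where it was at the start of the episode below 0.05 m); the arm keeps its last pose, push and grip.
It fails at once if the shut half of the lid is levered open (over 0.1 rad) (value of joint leaf above 0.1 rad).
It fails at once if bowls or mug are knocked along or over (over 30 mm) (distance of any of bowls, mug from where it was at the start of the episode above 0.03 m).
It fails at once if the ramekin is shoved over 50 mm or lifted out (distance of ramekin from where it was at the start of the episode above 0.05 m).
It also fails if it takes over 45 s, if anything falls off the work surface, if the arm or the gripper's body presses on something with over 40 N, if the wrist force passes 120 N, or if a joint passes its speed limit or range.

## Working session

There is one attempt and no reset: what is moved stays moved. The work goes in short steps, Python scripts to look and compute and a tool call to move; the robot and the scene stay as the last step left them, time stands still between calls to the robot, and variables do not carry over. Pictures are saved under pics/ and viewed, on a budget of 10 in all, crops included, one or two more only if the job needs it, and the job is handed in when it is done.

Besides the shell and the picture viewer there is one more tool, called after "Request:" as name(argument=value, ...), one argument or row to a line, values as JSON. drive_tool: Moves the arm, as the interface text tells. Its arguments: {"type":"object","properties":{"targets":{"type":"array","items":{"type":"array","items":{"type":"number"}}},"jaw":{"type":"number"},"force":{"type":"number"}},"required":["targets"]}

```bash
mkdir -p pics; cat > h.py <<'E'
from rig import sensors, cams, manip, spotter
import numpy as np, cv2
def snap(c,n):
    i=cams.get_image(c); cv2.imwrite(f'pics/{n}.png',cv2.cvtColor(i['color'],cv2.COLOR_RGB2BGR)); return i
def marks(names,c,f='landmark_of'):
    for n in names:
        print(c,f,n,[(np.round(d['point'],3).tolist(),round(d['score'],2)) for d in getattr(spotter,f)(n,c)[:3]])
E
python3 - <<'E'
from h import *
a=snap('scene','s0');b=snap('side','d0')
im=np.vstack([cv2.imread('pics/s0.png'),cv2.imread('pics/d0.png')])
cv2.imwrite('pics/m0.png',np.hstack([cv2.resize(cv2.imread(f'pics/{k}.png'),(400,300)) for k in('s0','d0')]))
N=['tote','opening','leaf_edge','pin','pin_end_open','pin_end_hidden','bowls','mug','ramekin']
for c in('scene','side','wrist'):
    cams.get_image(c); marks(N,c)
s=sensors.get_state(); print(s['position'],s['ee_rot'],s['clock'],manip.grip_point_offset)
E
```

```text
scene landmark_of tote []
scene landmark_of opening [([0.503, 0.001, 0.148], 0.71)]
scene landmark_of leaf_edge [([0.507, -0.118, 0.025], 0.54)]
scene landmark_of pin [([0.503, -0.122, 0.026], 0.94)]
scene landmark_of pin_end_open [([0.537, 0.105, 0.024], 0.78)]
scene landmark_of pin_end_hidden []
scene landmark_of bowls [([0.563, -0.27, 0.16], 0.7)]
scene landmark_of mug [([0.17, -0.304, 0.0], 0.86), ([0.481, -0.57, 0.0], 0.85), ([0.39, -0.269, 0.156], 0.79)]
scene landmark_of ramekin [([0.386, 0.071, 0.004], 0.61)]
side landmark_of tote [([0.507, -0.001, 0.15], 0.71), ([0.488, -0.133, 0.001], 0.7)]
side landmark_of opening [([0.504, -0.002, 0.146], 0.63)]
side landmark_of leaf_edge [([0.49, -0.133, 0.15], 0.75)]
side landmark_of pin [([0.506, -0.121, 0.029], 0.91)]
side landmark_of pin_end_open []
side landmark_of pin_end_hidden []
side landmark_of bowls [([0.559, -0.272, 0.156], 0.88)]
side landmark_of mug [([0.388, -0.27, 0.157], 0.87), ([0.169, -0.302, 0.003], 0.69)]
side landmark_of ramekin [([0.384, 0.068, 0.004], 0.73)]
wrist landmark_of tote []
wrist landmark_of opening []
wrist landmark_of leaf_edge []
wrist landmark_of pin []
wrist landmark_of pin_end_open []
wrist landmark_of pin_end_hidden []
wrist landmark_of bowls []
wrist landmark_of mug []
wrist landmark_of ramekin []
[0.12817104 0.56054369 0.30391957] [9.23326226e-06 1.12163296e-01 9.93689788e-01 3.07446389e-05] 1.6 0.0539
```

View pics/s0.png

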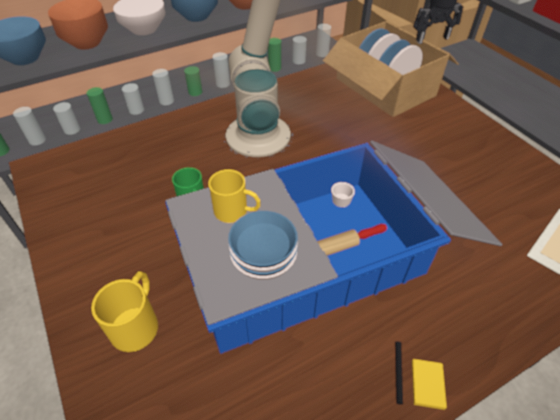

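View pics/d0.png

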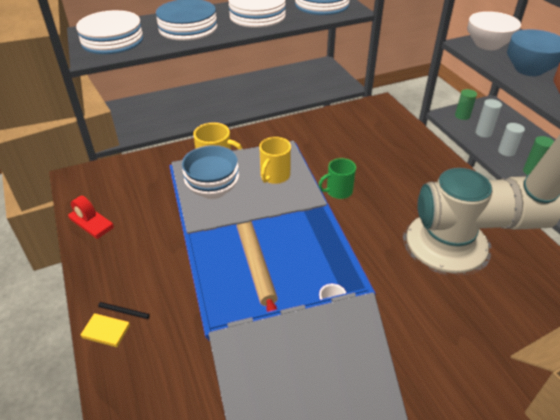

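The tote is turned about 0.1 rad. The pin runs from around (0.504, -0.121) to (0.537, 0.105), the wanted yellow mug is the one on the leaf at about (0.39, -0.27), and the ramekin is at (0.385, 0.07). The tool can't tilt, so I'll grip the open handle lightly near its tip and let the pin pivot in the fingers. First I move above it.

Request:
drive_tool(
  targets=[
    [0.027,-0.034,0,-5.7],
    [0.027,-0.034,0,-5.7],
    [0.027,-0.034,0,-5.7],
    [0.027,-0.034,0,-5.7],
    [0.027,-0.034,0,-5.7],
  ],
  jaw=0.0854,
  force=20,
)

```text
clock: 2.22
position: [0.2639, 0.3895, 0.3041]
ee_rot: [0.0, 0.355, 0.935, 0.0]
contact_force: [1.0, 0.3, -0.6]
width: 0.0854
```

Request:
drive_tool(
  targets=[
    [0.027,-0.034,0,-5.7],
    [0.027,-0.034,0,-5.7],
    [0.027,-0.034,0,-5.7],
    [0.027,-0.034,0,-5.7],
    [0.027,-0.034,0,-5.7],
  ],
)

```text
clock: 2.85
position: [0.399, 0.2194, 0.3042]
ee_rot: [0.0, 0.574, 0.819, 0.0]
contact_force: [0.5, 0.4, 0.7]
width: 0.0859
```

Request:
drive_tool(
  targets=[
    [0.027,-0.034,0,-5.7],
    [0.027,-0.034,0,-5.7],
    [0.027,-0.034,0,-5.7],
    [0.027,-0.034,0,-5.7],
    [0.024,-0.028,0,-5.7],
  ],
)

```text
clock: 3.48
position: [0.5311, 0.0551, 0.304]
ee_rot: [0.0, 0.758, 0.652, 0.0]
contact_force: [-0.7, 0.4, -0.3]
width: 0.0859
```

```bash
cat > look.py <<'E'
from h import *
import sys
i=snap('wrist',sys.argv[1])
marks(['pin','pin_end_open','leaf_edge','opening','ramekin'],'wrist')
s=sensors.get_state();P=s['position'];print(P,s['ee_rot'],s['clock'],s['contact_force'])
K,R,t=i['intrinsics'],np.array(i['R']),np.array(i['t'])
hsv=cv2.cvtColor(i['color'],cv2.COLOR_RGB2HSV);h,sa,v=cv2.split(hsv)
def ray(u,vv,z):
    d=R.T@np.linalg.inv(K)@[u,vv,1];c=-R.T@t;return c+d*(z-c[2])/d[2]
for n,m in(('red',((h<6)|(h>172))&(sa>150)&(v>60)),('wood',(h>8)&(h<28)&(sa>50)&(v>110))):
    k,l,st,ce=cv2.connectedComponentsWithStats(m.astype(np.uint8))
    j=1+np.argmax(st[1:,4]);ys,xs=np.where(l==j)
    W=np.array([ray(a,b,.027) for a,b in zip(xs,ys)])[:,:2]
    c=W.mean(0);d=np.linalg.svd(W-c,full_matrices=False)[2][0];d*=np.sign(d[1]);p=(W-c)@d
    print(n,st[j],'centre',c.round(4),'dir',d.round(3),'ends',(c+d*p.min()).round(3),(c+d*p.max()).round(3))
E
python3 look.py w1
```

```text
wrist landmark_of pin [([0.509, -0.122, 0.027], 0.92)]
wrist landmark_of pin_end_open [([0.536, 0.104, 0.03], 0.66), ([0.508, -0.001, 0.151], 0.49)]
wrist landmark_of leaf_edge []
wrist landmark_of opening [([0.506, -0.002, 0.151], 0.61)]
wrist landmark_of ramekin [([0.384, 0.071, 0.006], 0.96)]
[0.5294282  0.05718968 0.30383964] [-4.82053555e-04  7.56566931e-01  6.53916072e-01 -1.29156507e-04] 3.775 [0.64129229 0.63745435 0.76889969]
red [ 268  130   22   92 1586] centre [0.5301 0.0559] dir [0.154 0.988] ends [0.523 0.011] [0.537 0.099]
wood [ 481    0   79  342 8294] centre [ 0.784  -0.0245] dir [0.013 1.   ] ends [ 0.782 -0.168] [0.787 0.173]
```

View pics/w1.png

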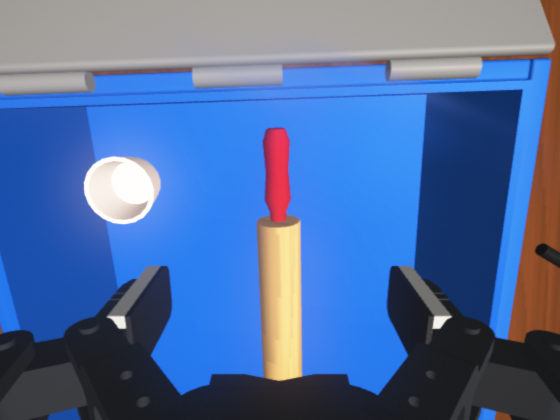

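The picture shows the red handle at columns 265–290, rows 128–215, between the fingers. The ramekin at (122,190) is well clear of them. Pixel fit and network agree on the handle centre, about (0.530, 0.056), so I go down and grip lightly at y≈0.05.

Request:
drive_tool(
  targets=[
    [0,-0.007,-0.05,0],
    [0,0,-0.05,0],
    [0,0,-0.05,0],
    [0,0,-0.04,0],
    [0,0,-0.015,0],
  ],
)

```text
clock: 4.4
position: [0.5282, 0.0506, 0.0971]
ee_rot: [-0.001, 0.756, 0.654, -0.001]
contact_force: [-0.5, 0.2, 0.2]
width: 0.0852
```

Request:
drive_tool(
  targets=[
    [0,0,-0.016,0],
    [0,0,0,0],
    [0,0,0,0],
    [0,0,0,0],
    [0,0,0,0],
  ],
)

```text
clock: 5.03
position: [0.5305, 0.0496, 0.0837]
ee_rot: [0.001, 0.757, 0.654, 0.001]
contact_force: [0.1, 0.1, 0.4]
width: 0.0855
```

Request:
drive_tool(
  targets=[
    [0,0,0,0],
    [0,0,0,0],
    [0,0,0,0],
    [0,0,0,0],
    [0,0,0,0],
  ],
  jaw=0.0,
  force=20,
)

```text
clock: 5.65
position: [0.53, 0.0495, 0.083]
ee_rot: [-0.0, 0.757, 0.654, -0.0]
contact_force: [-0.9, 0.2, 2.1]
width: 0.0233
```

Request:
drive_tool(
  targets=[
    [0,0,0,0],
    [0,0,0.01,0],
    [0,0,0.01,0],
    [0,0,0.01,0],
    [0,0,0.01,0],
  ],
)

```text
clock: 6.28
position: [0.5303, 0.0496, 0.1238]
ee_rot: [0.0, 0.757, 0.654, 0.0]
contact_force: [0.2, -0.4, -2.4]
width: 0.0234
```

```bash
python3 look.py w2;python3 - <<'E'
from h import *
snap('side','d2');marks(['pin','pin_end_open'],'side');snap('scene','s2');marks(['pin','pin_end_open'],'scene')
f=lambda n,a:cv2.resize(a,(400,400)) 
a=cv2.imread('pics/d2.png')[190:330,170:380];b=cv2.imread('pics/s2.png')[140:350,160:460]
cv2.imwrite('pics/m2.png',np.hstack([cv2.resize(a,(400,300)),cv2.resize(b,(400,300))]))
E
```

```text
wrist landmark_of pin []
wrist landmark_of pin_end_open [([0.538, 0.103, 0.075], 0.6)]
wrist landmark_of leaf_edge []
wrist landmark_of opening []
wrist landmark_of ramekin [([0.385, 0.066, 0.007], 0.77)]
[0.52999649 0.04982015 0.12272014] [-2.83998068e-04  7.56918529e-01  6.53509186e-01  5.87860299e-05] 6.575 [-0.22427448  0.85134381 -3.19821187]
red [  248   167    66   214 11635] centre [0.5288 0.0376] dir [0.167 0.986] ends [ 0.518 -0.027] [0.538 0.09 ]
wood [236 340  35  39 728] centre [ 0.5048 -0.0127] dir [-0.05   0.999] ends [ 0.505 -0.025] [0.504 0.   ]
side landmark_of pin [([0.505, -0.118, 0.047], 0.96)]
side landmark_of pin_end_open [([0.538, 0.103, 0.073], 0.97), ([0.388, -0.272, 0.157], 0.36)]
scene landmark_of pin [([0.505, -0.118, 0.046], 0.62)]
scene landmark_of pin_end_open []
```

View pics/m2.png

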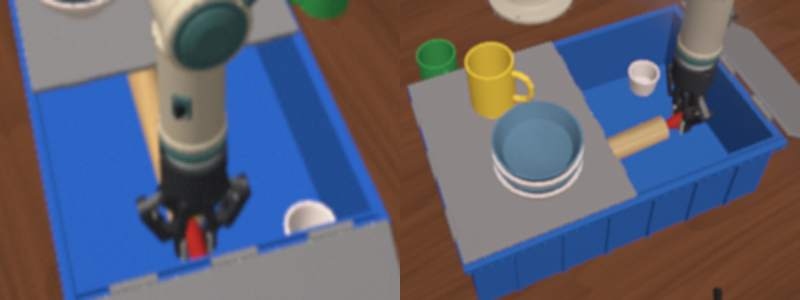

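The pin pivots as planned: mid height is 0.047, the open tip 0.074, so the hidden tip is still low on the floor. I keep lifting to about 23°, with the edge of the shut leaf still clear.

Request:
drive_tool(
  targets=[
    [0,0,0.012,0],
    [0,0,0.012,0],
    [0,0,0.012,0],
    [0,0,0.012,0],
    [0,0,0.012,0],
  ],
)

```text
clock: 7.5
position: [0.5302, 0.0495, 0.184]
ee_rot: [0.0, 0.757, 0.654, 0.0]
contact_force: [0.4, -0.3, -2.5]
width: 0.0236
```

Request:
drive_tool(
  targets=[
    [0,0.003,0.012,0],
    [0,0.003,0.012,0],
    [0,0.003,0.012,0],
    [0,0.003,0.009,0],
    [0,0,0,0],
  ],
)

```text
clock: 8.12
position: [0.5306, 0.0622, 0.2288]
ee_rot: [0.0, 0.757, 0.654, 0.001]
contact_force: [0.6, 1.0, -2.6]
width: 0.0234
```

```bash
cat > l2.py <<'E'
from h import *
import sys
n=sys.argv[1]
for c in('side','scene'):
    snap(c,c+n);marks(['pin','pin_end_open','pin_end_hidden','bowls','ramekin'],c)
s=sensors.get_state();print(s['position'],s['contact_force'],s['moment'],s['qpos'],s['clock'],s['width'])
a=cv2.imread(f'pics/side{n}.png');b=cv2.imread(f'pics/scene{n}.png')
cv2.imwrite(f'pics/m{n}.png',np.hstack([cv2.resize(a,(400,300)),cv2.resize(b,(400,300))]))
E
python3 l2.py 3
```

```text
side landmark_of pin [([0.508, -0.092, 0.103], 0.59)]
side landmark_of pin_end_open [([0.535, 0.11, 0.196], 0.89)]
side landmark_of pin_end_hidden []
side landmark_of bowls [([0.557, -0.269, 0.157], 0.62)]
side landmark_of ramekin [([0.386, 0.07, 0.001], 0.49)]
scene landmark_of pin [([0.509, -0.093, 0.103], 0.65)]
scene landmark_of pin_end_open []
scene landmark_of pin_end_hidden []
scene landmark_of bowls [([0.561, -0.271, 0.157], 0.87)]
scene landmark_of ramekin [([0.387, 0.067, 0.003], 0.79)]
[0.5301554  0.06151062 0.22783666] [ 0.05363497  1.3103901  -0.54738268] [ 0.19099529 -0.06553861  0.00719756] [-1.48499846e-02  2.69393208e-01  1.71362266e+00 -8.84260660e-05
  1.15870055e+00  1.31454594e-01] 8.725 0.02380622735289394
```

View pics/m3.png

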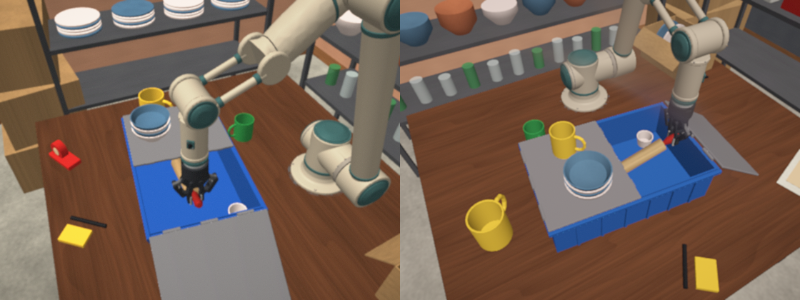

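The slope is about 24°, with the open tip at 0.196 and the hidden tip at about 0.01, and the lid and crockery haven't moved. Now I draw it out along the pin's direction while steepening.

Request:
drive_tool(
  targets=[
    [0.001,0.009,0.008,0],
    [0.001,0.009,0.008,0],
    [0.002,0.009,0.008,0],
    [0.001,0.008,0.008,0],
    [0.001,0.008,0.008,0],
  ],
)

```text
clock: 9.35
position: [0.5363, 0.1052, 0.2686]
ee_rot: [0.0, 0.757, 0.654, 0.0]
contact_force: [-1.0, -0.6, -2.6]
width: 0.0234
```

Request:
drive_tool(
  targets=[
    [0.001,0.008,0.009,0],
    [0.001,0.008,0.009,0],
    [0.002,0.008,0.009,0],
    [0.001,0.008,0.009,0],
    [0.001,0.008,0.009,0],
  ],
)

```text
clock: 9.98
position: [0.5423, 0.1451, 0.3135]
ee_rot: [0.0, 0.757, 0.654, 0.0]
contact_force: [-0.5, -0.9, -2.6]
width: 0.0237
```

```bash
python3 l2.py 4
```

```text
side landmark_of pin [([0.525, 0.015, 0.155], 0.72)]
side landmark_of pin_end_open [([0.548, 0.185, 0.295], 0.6)]
side landmark_of pin_end_hidden [([0.5, -0.165, 0.008], 0.95)]
side landmark_of bowls []
side landmark_of ramekin [([0.384, 0.07, 0.002], 0.58)]
scene landmark_of pin [([0.521, 0.011, 0.15], 0.94)]
scene landmark_of pin_end_open []
scene landmark_of pin_end_hidden [([0.386, 0.068, 0.006], 0.48)]
scene landmark_of bowls [([0.562, -0.271, 0.156], 0.94)]
scene landmark_of ramekin [([0.387, 0.069, -0.0], 0.9)]
[0.54216724 0.14441761 0.31282073] [ 0.77014306  1.21340189 -1.3106347 ] [ 0.24547147 -0.06000344 -0.00322285] [ 1.36324499e-01  2.50088135e-01  1.51904666e+00 -1.47667015e-05
  1.37253805e+00  2.82833094e-01] 10.575 0.023295655257398247
```

Request:
drive_tool(
  targets=[
    [0.001,0.01,0.007,0],
    [0.002,0.01,0.007,0],
    [0.001,0.01,0.007,0],
    [0.002,0.011,0.007,0],
    [0.001,0.011,0.007,0],
  ],
)

```text
clock: 11.2
position: [0.5493, 0.1975, 0.3484]
ee_rot: [0.0, 0.757, 0.654, 0.0]
contact_force: [-0.2, -1.2, -2.1]
width: 0.0236
```

Request:
drive_tool(
  targets=[
    [0,0,0,0],
    [0,0,0,0],
    [0,0,0,0],
    [0,0,0,0],
    [0,0,0,0],
  ],
  force=120,
)

```text
clock: 11.82
position: [0.5492, 0.1963, 0.3479]
ee_rot: [0.0, 0.757, 0.653, 0.0]
contact_force: [0.0, 0.8, -1.8]
width: 0.0213
```

Request:
drive_tool(
  targets=[
    [0,0.004,0.008,0],
    [0,0.004,0.008,0],
    [0,0.004,0.008,0],
    [0,0.004,0.008,0],
    [0,0.004,0.008,0],
  ],
)

```text
clock: 12.45
position: [0.5492, 0.2169, 0.3886]
ee_rot: [0.0, 0.757, 0.654, 0.0]
contact_force: [-0.1, 0.6, -4.1]
width: 0.0212
```

```bash
python3 l2.py 5
```

```text
side landmark_of pin [([0.532, 0.097, 0.214], 0.66), ([0.388, -0.271, 0.159], 0.54), ([0.492, -0.136, 0.152], 0.39)]
side landmark_of pin_end_open [([0.554, 0.251, 0.377], 0.77)]
side landmark_of pin_end_hidden [([0.507, -0.062, 0.05], 0.71)]
side landmark_of bowls [([0.56, -0.272, 0.16], 0.76)]
side landmark_of ramekin [([0.386, 0.069, 0.0], 0.82)]
scene landmark_of pin [([0.528, 0.097, 0.212], 0.56)]
scene landmark_of pin_end_open []
scene landmark_of pin_end_hidden [([0.511, -0.061, 0.045], 0.72)]
scene landmark_of bowls [([0.56, -0.272, 0.159], 0.72)]
scene landmark_of ramekin [([0.389, 0.069, 0.001], 0.63)]
[0.54915457 0.2164433  0.38775366] [ 0.5962478   0.10932664 -3.13363905] [ 0.40253426 -0.04407447 -0.03941739] [ 2.57614451e-01  2.66419053e-01  1.31443089e+00 -3.34831577e-05
  1.56102023e+00  4.04086638e-01] 13.05 0.021214306309590685
```

View pics/m5.png

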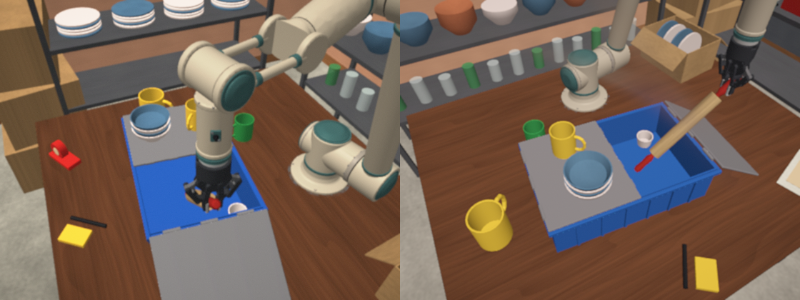

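At full grip the pin holds its 46° slant off the floor. The hidden tip is at z≈0.047 and 7 cm clear of the leaf edge. Lifting about 0.2 m.

Request:
drive_tool(
  targets=[
    [0,0,0.01,0],
    [0,0,0.015,0],
    [0,0,0.015,0],
    [0,0,0.015,0],
    [0,0,0.015,0],
  ],
)

```text
clock: 13.68
position: [0.5492, 0.2165, 0.4593]
ee_rot: [0.0, 0.757, 0.654, 0.0]
contact_force: [0.7, 0.3, -3.5]
width: 0.0211
```

Request:
drive_tool(
  targets=[
    [0,0,0.015,0],
    [0,0,0.015,0],
    [0,0,0.015,0],
    [0,0,0.015,0],
    [0,0,0.015,0],
  ],
)

```text
clock: 14.3
position: [0.5492, 0.2165, 0.5339]
ee_rot: [0.0, 0.757, 0.654, 0.0]
contact_force: [0.0, 0.6, -3.4]
width: 0.021
```

Request:
drive_tool(
  targets=[
    [0,0,0.015,0],
    [0,0,0.015,0],
    [0,0,0.015,0],
    [0,0,0.01,0],
    [0,0,0.005,0],
  ],
)

```text
clock: 14.92
position: [0.5492, 0.2166, 0.5936]
ee_rot: [0.0, 0.757, 0.654, 0.0]
contact_force: [0.6, -0.5, -2.6]
width: 0.021
```

Request:
drive_tool(
  targets=[
    [0,0,0,0],
    [0,0,0,0],
    [0,0,0,0],
    [0,0,0,0],
    [0,0,0,0],
  ],
)

```text
clock: 15.55
position: [0.5491, 0.2165, 0.5929]
ee_rot: [-0.0, 0.757, 0.654, -0.0]
contact_force: [-0.0, -0.5, -3.3]
width: 0.0214
```

```bash
python3 l2.py 6; python3 -c "
from h import *
cams.get_image('side');marks(['pin','pin_end_open','pin_end_hidden','mug'],'side')"
```

```text
side landmark_of pin [([0.531, 0.095, 0.418], 0.72)]
side landmark_of pin_end_open [([0.555, 0.252, 0.58], 0.73)]
side landmark_of pin_end_hidden [([0.509, -0.058, 0.252], 0.95), ([0.383, 0.07, 0.001], 0.18)]
side landmark_of bowls [([0.558, -0.272, 0.158], 0.61)]
side landmark_of ramekin [([0.386, 0.068, 0.002], 0.81)]
scene landmark_of pin [([0.529, 0.097, 0.414], 0.9)]
scene landmark_of pin_end_open [([0.385, 0.068, 0.006], 0.2), ([0.51, -0.056, 0.253], 0.19)]
scene landmark_of pin_end_hidden [([0.51, -0.058, 0.255], 0.8)]
scene landmark_of bowls [([0.561, -0.271, 0.158], 0.82), ([0.504, -0.002, 0.15], 0.43)]
scene landmark_of ramekin [([0.53, 0.097, 0.414], 0.71), ([0.387, 0.07, 0.003], 0.6)]
[0.54918169 0.21655939 0.59292995] [-0.74686657  0.36539403 -3.74103582] [ 0.38444112 -0.09116727  0.00594568] [ 2.57801568e-01  3.01356760e-01  7.74885683e-01 -5.49639874e-05
  2.06525275e+00  4.04036112e-01] 16.15 0.02112362741019068
side landmark_of pin [([0.531, 0.098, 0.415], 0.77)]
side landmark_of pin_end_open [([0.552, 0.25, 0.581], 0.81), ([0.491, -0.134, 0.149], 0.59), ([0.532, 0.096, 0.416], 0.43)]
side landmark_of pin_end_hidden [([0.507, -0.061, 0.25], 0.78)]
side landmark_of mug [([0.169, -0.301, -0.002], 0.96), ([0.389, -0.27, 0.156], 0.66)]
```

View pics/m6.png

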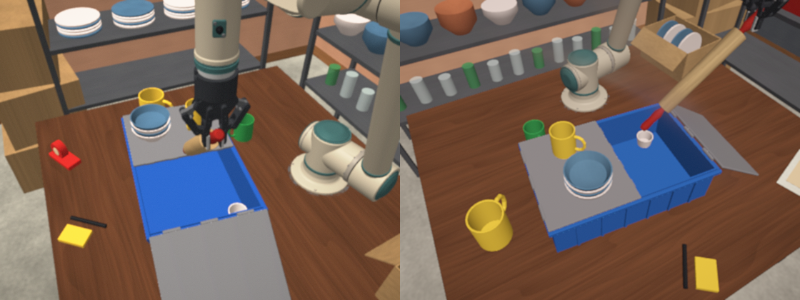

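The pin hangs steady in the grip, with tips at z≈0.25 and 0.58. The bowls, mug, ramekin and leaf are all where they started, so I hand in.

```bash
python3 -c "
from h import *
manip.sign_off()"
```

```text
the job is handed in; nothing more can be done
```

The pin is out of the tote and held up steady in the fingers. I handed the job in at about 16 s on the clock; no verdict is reported.

- **How it was done:** I gripped the open-end red handle at 20 N so the pin pivoted in the fingers as I lifted. At about 24° the open tip was at z≈0.196 m with the hidden end still on the floor. I drew it out from under the shut leaf while steepening to about 46°, tightened to 120 N and lifted it clear.
- **Last checks on the pin:** the tips were at about 0.25 m and 0.58 m, against the 0.20 m needed. It hung at the same slant across two looks, and the measured force was about its own weight.
- **Last checks on the rest:** the bowls, mug and ramekin were within a few mm of where they started. The leaf looked shut in the pictures, but I had no direct reading of its hinge angle.
- **Disagreements:** a few network reports mistook one thing for another, such as the leaf edge on the pin and the ramekin on the pin. I set those aside because the other camera and the pictures contradicted them.

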